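# Square up a row of battery cell blocks with a straightedge

### The arm

A 6-joint arm with a two-finger parallel gripper is mounted at the origin on a cart in front of the work surface, level with it; the furniture and walls round the work are solid. World frame = base frame: x ahead of the robot, y to its left, z up, the work surface at z = 0. Lengths are in m, angles in rad, forces in N, time in s.
With the tool pointing down it reaches from about 0.4 to 0.825 m from the base axis. Payload 7 kg.
Tool frame: the origin (TCP) lies between the finger pads; the fingertips stand arm.nose_length ahead of it and the grasp point (between the pads) lies 6 mm ahead of it (arm.nose_length is the distance from the TCP to the fingertips, in m); z points along the fingers, y is the line along which they close (so a half turn about z gives the same grasp; the last joint's range is limited). The gripper opens to 85 mm and grips with 20 to 120 N. Pads are 22 mm wide; open, the fingers measure 114 mm over their backs; the gripper's body (76 mm by 85 mm) begins 54 mm behind the grasp point. The pads swing forward as they close: fully open they stand 13 mm farther back than shut.
Start: joints at [1.398, 0.359, 0.012, 0, -1.224, -0.288], TCP at [0.3, 0.605, 0.256] pointing down, gripper open.
Joint ranges: [-3.07, 3.07], [-1.43, 2.12], [-1.02, 1.25], [-3.03, 1.67], [-3.05, -0], [-3.03, 3.03]. Speed limits (rad/s): [2.39, 2.39, 3.01, 3.14, 3.14, 3.14].

### API

Orientations are given as a unit quaternion [x, y, z, w].
In Python, from rig import readout, grab_frame, calibration, ticket, arm gives the robot as it stands.
- The arm moves only by the tool send_rows, never from a script. Its argument "deltas" is text: rows parted by semicolons, each of 5 numbers parted by spaces: the shift along the world's x, y, z in units of 30 mm (1.0 is 30 mm), then the turn about the world's z in units of 6 degrees (1.0 is 6 degrees), then the opening, from -1 (shut) to 1 (fully open). In form: dx dy dz turn gripper; .... A call has exactly 5 rows; each row shifts and turns the commanded pose from where the row before left it; what a row does not reach is not made up. A row lasts 1/12 s, in which the tool goes at most 41.7 mm and 7.16 degrees, less where a joint would pass 70% of its speed; a pose out of reach is approached as far as the arm can. A call is refused whole if a number of a shift passes 1 or a number of a turn 1, either way. A call with a gripper value outside its range is refused whole. The fingers move at their own pace and stop on an object; "squeeze" is the grip in N (left out, the last holds). Time passes only in rows, so rows that do not move let the fingers close, or fill a call up. It gives the time, the measured TCP pose, the force, the opening and the grip force at its end, in the units of the state.
- readout.get_obs(): the state, without advancing time (a new reading comes with each control period).
- grab_frame(name): name is "side" or "top"; returns (picture, depth): 384x512x3 uint8, red, green, blue; 384x512 float32, m along the optical axis (not along the pixel's ray), 0 where there is no reading.
- calibration(name): a dict with "K" (3x3 intrinsics, pixels), "extrinsics" (4x4, takes a point from world to camera coordinates). Camera axes: x right, y down, z forward; pixel columns grow to the right and rows downward; lengths in m; the calibration is good to about 2 mm. A picture is of the moment at which its call begins. calibration takes no time and is no camera call.
- ticket.sign_off(): hands the job in; it is judged then, once.
The state is a dict: "t": time; "joint_positions": joint angles; "joint_velocities": joint speeds; "effort": joint torques, N m; "eef_pos": TCP position; "orientation": TCP orientation; "force": force on the tool from outside, world axes, zero at the start; "moment": the same for the moment, N m; "finger_gap": finger opening in m; "finger_force": force on a finger pad.
Only numpy, scipy, OpenCV 4.12 (cv2) and the standard library are available. Lean on these libraries where they do the work, as an engineer would, in place of code of your own. Each camera call takes 0.05 s, during which the arm holds its last target. There are 200 camera calls.

### The job

Pick up the straightedge by its red grip post and, with its blade, push the three black cell blocks back together until all three are pressed at the same time, gently, flat against the aluminium bar of the backstop, so that they stand in one straight row along it. The bar was set by hand, so feel for it and turn the blade to suit; then stand the straightedge back on the table well clear of the row (more than 10 cm away), and leave the blocks untouched by the gripper and the other things where they are.

Things in the scene. Friction and masses are not known exactly. Their poses are not given: they have to be found in the camera images.
- grip (a point): Grip point of the straightedge, on the axis of its red post, 62 mm above its underside (axes as the tool's). Post: 20 mm along x, 30 mm along y, top 85 mm above the underside.
- straightedge: The straightedge, 0.28 kg; stands by itself. Origin on the post's axis at the underside; x points from post to blade, z up. Aluminium blade along y: 180 mm long, 34 mm high from the underside up, 6 mm thick; its flat front face, which pushes, lies 36 mm ahead (+x) of the post's axis. Foot plate 62 x 56 x 6 mm under the post.
- block_left: Left cell block: black box-shaped 2 x 2 cell spacer frame, 42 x 42 mm and 52 mm high, about 0.12 kg, loose on the table, 20 to 60 mm in front of the bar; left is +y. About 50 mm between centres. Origin: centre of its underside; z up, its faces are square to x and y.
- block_mid: Middle cell block: black box-shaped 2 x 2 cell spacer frame, 42 x 42 mm and 52 mm high, about 0.12 kg, loose on the table, 20 to 60 mm in front of the bar; left is +y. About 50 mm between centres. Origin: centre of its underside; z up, its faces are square to x and y. A push of about 10 N on the row is plenty; no block may take 20 N.
- block_right: Right cell block: black box-shaped 2 x 2 cell spacer frame, 42 x 42 mm and 52 mm high, about 0.12 kg, loose on the table, 20 to 60 mm in front of the bar; left is +y. About 50 mm between centres. Origin: centre of its underside; z up, its faces are square to x and y.
- backstop: Fixed steel foot carrying an aluminium bar 200 mm long, 41 mm high, 10 mm thick. Origin on the table at the middle of the bar's nominal front face; x points from the blocks into the bar, y along it, z up. The hand-set bar is rigid, but its true face lies up to 5 mm nearer or farther along x and is turned up to 0.035 rad about z; this is not reported.
- adapter: Black plug-in adapter with brass pins, 94 x 48 x 33 mm; a bystander, origin at its underside.
- flux_bottle: Small cream flux bottle with red needle cap, 30 mm across, 90 mm high; a bystander, origin centre of underside.
- driver: Yellow screwdriver, 152 mm long; a bystander, origin under its middle.
Mind the look-alikes: they are no part of the job. What is shaped like the block_right but orange or pink is not meant.

How it is judged:
On the way, in this order (a step that is already met when the one before it is completed fails the run):
1. the straightedge is picked up: its grip point is at least 80 mm above the table (18 mm higher than when it stands) (height (world z) of grip above 0.08 m), for 0.1 s.
2. the blade presses all three blocks on the backstop at the same time, each with more than 0.5 N (contact force between straightedge and block_left above 0.3 N and contact force between each of block_left, block_mid, block_right and backstop above 0.5 N and contact force between straightedge and block_mid above 0.3 N and contact force between straightedge and block_right above 0.3 N), for 0.2 s.
At the end, for the whole second after the job is handed in: Blocks upright, still, one straight row (2.5 mm; 0.06 rad), centres within 34 mm of the backstop origin along its x and 95 mm along y, square to it within 0.12 rad. Straightedge standing upright, still, not touching blocks, grip post over 100 mm from each block centre (angle between each of block_left, block_mid, block_right, straightedge's own z axis and vertical below 0.06 rad and linear speed of each of block_left, block_mid, block_right, straightedge below 0.01 m/s and x of each of block_left, block_mid, block_right in the frame of backstop above -0.034 m and y of block_left in the frame of backstop between -0.095 and 0.095 m and angle between the x axis of each of block_left, block_mid, block_right and the x axis of backstop, either way round below 0.12 rad and horizontal distance between grip and block_left above 0.1 m and contact force between straightedge and block_left below 0.1 N and y of block_mid in the frame of backstop between -0.095 and 0.095 m and horizontal distance between grip and block_mid above 0.1 m and contact force between straightedge and block_mid below 0.1 N and y of block_right in the frame of backstop between -0.095 and 0.095 m and horizontal distance between grip and block_right above 0.1 m and contact force between straightedge and block_right below 0.1 N and x of block_left in the frame of block_mid between -0.0025 and 0.0025 m and angle between the x axis of each of block_left, block_right and the x axis of block_mid, either way round below 0.06 rad and x of block_right in the frame of block_mid between -0.0025 and 0.0025 m and height (world z) of grip below 0.067 m).
It fails at once if the straightedge bears on any one cell block with more than 20 N (contact force between straightedge and block_left above 20 N or contact force between straightedge and block_mid above 20 N or contact force between straightedge and block_right above 20 N).
It fails at once if any cell block is pressed on the backstop with more than 20 N (contact force between any of block_left, block_mid, block_right and backstop above 20 N).
It fails at once if the gripper's fingers or the arm touch a cell block (contact force between any of the fingers, the arm and block_left above 0.3 N or contact force between any of the fingers, the arm and block_mid above 0.3 N or contact force between any of the fingers, the arm and block_right above 0.3 N).
It fails at once if a cell block is tipped (more than 0.35 rad) (angle between any of block_left, block_mid, block_right's own z axis and vertical above 0.35 rad).
It fails at once if the adapter, flux bottle or screwdriver is shifted by more than 20 mm (distance of any of adapter, flux_bottle, driver from where it was at the start of the episode above 0.02 m).
It also fails if it takes over 58 s, if anything falls off the work surface, if the arm or the gripper's body presses on something with over 40 N, if the wrist force passes 120 N, or if a joint passes its speed limit or range.

## Working session

There is one attempt and no reset: what is moved stays moved. The work goes in short steps, Python scripts to look and compute and a tool call to move; the robot and the scene stay as the last step left them, time stands still between calls to the robot, and variables do not carry over. Pictures are saved under pics/ and viewed, at most 10 in all, crops included, and the job is handed in when it is done.

Besides the shell and the picture viewer there is one more tool, called after ">>>" by a JSON object that holds its "fn" and its "kwargs". send_rows: Moves the arm, as the interface text tells. Its arguments: {"type":"object","properties":{"deltas":{"type":"string"},"squeeze":{"type":"number"}},"required":["deltas"]}

```bash
mkdir -p pics; ls; cat > h.py <<'E'
import numpy as np, cv2
from rig import readout, grab_frame, calibration, ticket, arm
def pts(name, d):
    c=calibration(name);K=np.array(c["K"]);E=np.array(c["extrinsics"])
    v,u=np.mgrid[:d.shape[0],:d.shape[1]]
    P=np.stack([(u-K[0,2])/K[0,0]*d,(v-K[1,2])/K[1,1]*d,d],-1)
    return (P-E[:3,3])@E[:3,:3]
E
python3 - <<'E'
from h import *
for n in("top","side"):
    im,d=grab_frame(n); np.savez(f"{n}0.npz",im=im,d=d)
    cv2.imwrite(f"pics/{n}0.png",im[:,:,::-1])
    c=calibration(n);E=np.array(c["extrinsics"]);print(n,c["K"],-E[:3,:3].T@E[:3,3],E[2,:3])
print(arm.nose_length,readout.get_obs())
E
```

```text
pics
top [[475.6445206    0.         247.45618505]
 [  0.         475.6445206  191.86495303]
 [  0.           0.           1.        ]] [ 0.33215267 -0.1384828   1.44486297] [ 0.13238928  0.01701458 -0.99105176]
side [[366.61716933   0.         254.72760359]
 [  0.         366.61716933 200.60705989]
 [  0.           0.           1.        ]] [-0.01818307 -1.14869368  0.53664871] [ 0.42511405  0.82340111 -0.37588384]
0.025 {'t': 0.1, 'joint_positions': array([ 1.39808136e+00,  3.59324590e-01,  1.11180102e-02, -3.19362252e-04,
       -1.22409057e+00, -2.88100438e-01]), 'joint_velocities': array([-9.07710390e-04, -1.90586474e-03,  2.15542668e-03,  2.77281133e-05,
        1.55597317e-03,  2.21733850e-03]), 'effort': array([-1.27356710e-03, -5.84766197e+01,  2.94106293e+01,  6.95449457e+00,
       -3.17120794e-03,  6.39733685e-06]), 'eef_pos': array([0.29999763, 0.60421457, 0.25543522]), 'orientation': array([ 9.73560664e-01, -2.28427337e-01, -1.06619867e-04,  7.57819214e-04]), 'force': array([ 0.10843441, -0.05275071, -0.05252776]), 'moment': array([ 0.04048762,  0.00103259, -0.03817131]), 'finger_force': 0.0, 'finger_gap': 0.08550254508883937}
```

View pics/top0.png

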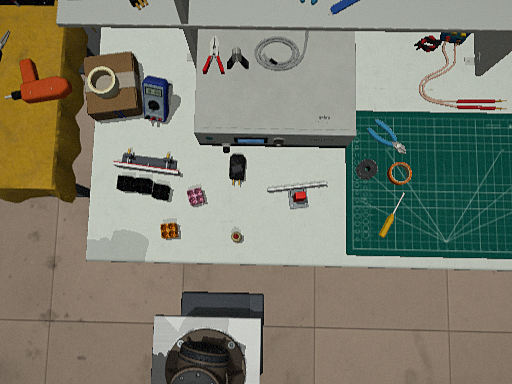

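View pics/side0.png

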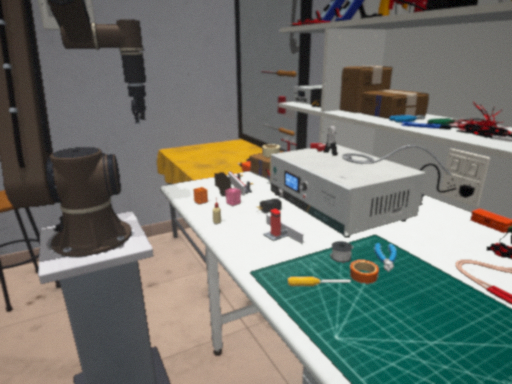

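The top view shows the straightedge (post at about (300,196), blade from (268,189) to (327,183)), the black blocks at (125,184), (143,186) and (160,190), and the bar at about (147,167). The orange and pink look-alikes are at (170,230) and (196,196), the bottle is at (236,237) and the adapter at (237,167).

```bash
python3 - <<'E'
from h import *
z=np.load("top0.npz");im,d=z["im"],z["d"];P=pts("top",d)
def box(n,m):
    q=P[m];r=cv2.minAreaRect(q[:,:2].astype(np.float32)*1000)
    print(n,m.sum(),"mean",q.mean(0).round(4),"rect",np.round(r[0],1),np.round(r[1],1),round(r[2],1))
v,u=np.mgrid[:384,:512]
def roi(a,b,c,e): return (u>=a)&(u<b)&(v>=c)&(v<e)
R,G,B=[im[:,:,i].astype(int) for i in range(3)]
red=(R>130)&(G<80)&(B<80)
m=roi(280,315,185,210)&red; print(np.percentile(P[m][:,2],[5,50,95]))
box("post",m&(P[:,:,2]>.078))
box("blade",roi(260,335,175,215)&(P[...,2]>.026)&(P[...,2]<.042)&~red&(R>100))
m=roi(110,180,172,205)&(P[...,2]>.045)&(P[...,2]<.06)
n,l,s,c=cv2.connectedComponentsWithStats(m.astype(np.uint8))
for i in range(1,n):
    if s[i,4]>20: box("blk",l==i)
m=roi(105,190,145,180)&(P[...,2]>.033)&(P[...,2]<.047)&(R>120)
box("bar",m)
q=P[m][:,:2]; print(np.polyfit(q[:,1],q[:,0],1))
for nm,a in dict(pink=(185,210,180,210),orange=(158,184,218,242),bottle=(226,246,226,246),adapter=(225,250,148,190)).items():
    box(nm,roi(*a)&(P[...,2]>.015))
def cr(a,b,c,e,k): return cv2.resize(im[c:e,a:b,::-1],None,fx=k,fy=k,interpolation=cv2.INTER_CUBIC)
cv2.imwrite("pics/c0.png",np.vstack([cr(100,200,140,210,8)[:300*2][:,:800],]))
E
```

```text
[0.07863729 0.08453027 0.08850724]
post 65 mean [ 0.5085 -0.2672  0.0843] rect [ 508.9 -267.6] [19.  28.1] 8.7
blade 132 mean [ 0.5423 -0.263   0.0327] rect [ 542.5 -262.1] [  6.6 175.5] 7.8
blk 98 mean [0.5417 0.2537 0.0506] rect [541.1 254. ] [42.9 42.2] 87.0
blk 82 mean [0.5363 0.2051 0.0499] rect [536.  201.6] [42.4 41.5] 88.0
blk 91 mean [0.5172 0.147  0.0504] rect [518.1 147.7] [42.6 41.6] 81.9
bar 249 mean [0.5924 0.1965 0.0398] rect [598.9 194.6] [199.9  84.9] 83.9
[0.11301749 0.57016017]
pink 167 mean [0.5032 0.0392 0.0662] rect [421. -30.] [275.8  50.7] 40.2
orange 175 mean [0.4012 0.1144 0.0563] rect [3.819e+02 1.000e-01] [290.3  49.9] 80.0
bottle 89 mean [ 0.387  -0.0836  0.052 ] rect [387.3 -83.1] [28.3 27.4] 40.4
adapter 416 mean [ 0.5967 -0.0793  0.0456] rect [ 492.3 -100.9] [328.7  56.7] 10.9
```

View pics/c0.png

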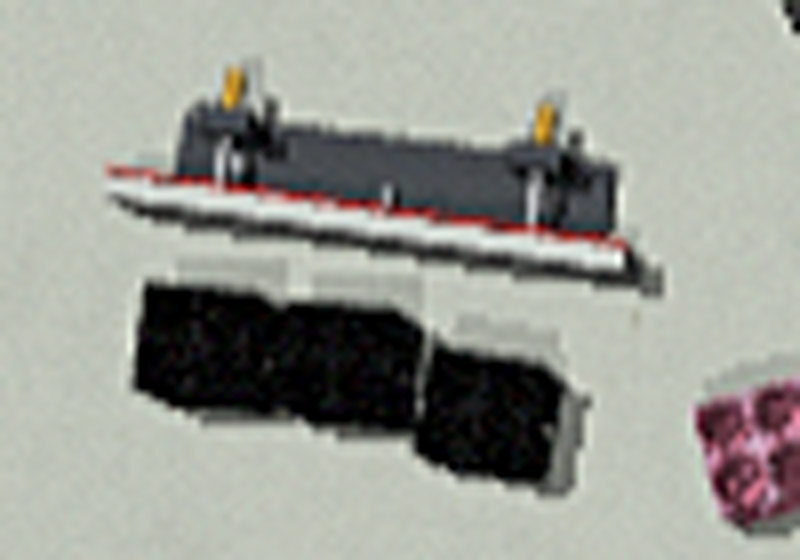

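The crop shows the bright bar running from about (110,180) to (625,255), with a clear gap in front of the three black blocks; the right block stands nearest the robot. Next I refine the bar line and go to the grasp in the same step.

```bash
python3 - <<'E'
from h import *
z=np.load("top0.npz");im,d=z["im"],z["d"];P=pts("top",d)
v,u=np.mgrid[:384,:512]
hsv=cv2.cvtColor(im,cv2.COLOR_RGB2HSV)
m=(u>110)&(u<182)&(v>155)&(v<178)&(P[...,2]>.035)&(P[...,2]<.047)
mb=m&(im.min(2)>130); q=P[mb]
print(mb.sum(),cv2.minAreaRect(q[:,:2].astype(np.float32)*1000),np.polyfit(q[:,1],q[:,0],1),q.mean(0))
# steel foot, dark pixels
mf=(u>110)&(u<182)&(v>150)&(v<175)&(im.max(2)<95)&(P[...,2]>.005)
q=P[mf];print(mf.sum(),cv2.minAreaRect(q[:,:2].astype(np.float32)*1000),q[:,2].mean())
for nm,lo,hi in(("orange",(5,150,80),(20,255,255)),("pink",(150,50,80),(178,200,255))):
    m=(cv2.inRange(hsv,lo,hi)>0)&(u>150)&(u<215)&(v>180)&(v<245)&(P[...,2]>.045)&(P[...,2]<.06)
    print(nm,cv2.minAreaRect(P[m][:,:2].astype(np.float32)*1000))
E
```

```text
168 ((605.8824462890625, 194.1824493408203), (198.6960906982422, 43.438777923583984), 82.92376708984375) [0.12100844 0.56518089] [0.58920328 0.19851824 0.0400342 ]
388 ((606.4329833984375, 191.31398010253906), (197.34132385253906, 49.39330291748047), 82.1004409790039) 0.013670182238551086
orange ((400.9055480957031, 117.00189208984375), (39.7390251159668, 40.93732833862305), 7.590075492858887)
pink ((505.49371337890625, 41.93424987792969), (39.850826263427734, 40.8747673034668), 16.586105346679688)
```

>>> {"fn": "send_rows", "kwargs": {"deltas": "0.8 -1 0 -1 1;0.8 -1 0 -1 1;0.8 -1 0 -1 1;0.8 -1 0 -1 1;0.8 -1 0 -1 1", "squeeze": 60}}

```text
t: 0.52
eef_pos: [0.4207, 0.453, 0.2559]
orientation: [0.88, -0.475, -0.0, 0.0]
force: [1.8, 0.4, -0.4]
finger_gap: 0.0854
finger_force: 0.0
```

>>> {"fn": "send_rows", "kwargs": {"deltas": "0.5 -1 0 -1 1;0.5 -1 0 -1 1;0.5 -1 0 -1 1;0.5 -1 0 -1 1;0.5 -1 0 0 1"}}

```text
t: 0.93
eef_pos: [0.4954, 0.3029, 0.256]
orientation: [0.762, -0.648, -0.0, 0.0]
force: [0.9, 0.3, 0.6]
finger_gap: 0.0851
finger_force: 0.0
```

>>> {"fn": "send_rows", "kwargs": {"deltas": "0 -1 0 0 1;0 -1 0 0 1;0 -1 0 0 1;0 -1 0 0 1;0 -1 0 0 1"}}

```text
t: 1.35
eef_pos: [0.4947, 0.153, 0.256]
orientation: [0.764, -0.645, -0.0, 0.0]
force: [0.6, -0.5, -0.3]
finger_gap: 0.0855
finger_force: 0.0
```

>>> {"fn": "send_rows", "kwargs": {"deltas": "0.1 -1 0 -0.3 1;0.1 -1 0 0 1;0.1 -1 0 0 1;0.1 -1 0 0 1;0.08 -1 0 0 1"}}

```text
t: 1.77
eef_pos: [0.5092, 0.0031, 0.2562]
orientation: [0.754, -0.657, -0.0, 0.0]
force: [0.1, -0.2, 1.1]
finger_gap: 0.0854
finger_force: 0.0
```

>>> {"fn": "send_rows", "kwargs": {"deltas": "0 -1 0 0 1;0 -1 0 0 1;0 -1 0 0 1;0 -1 0 0 1;0 -1 0 0 1"}}

```text
t: 2.18
eef_pos: [0.5091, -0.1469, 0.2561]
orientation: [0.754, -0.657, -0.0, 0.0]
force: [1.0, 0.0, -0.2]
finger_gap: 0.0856
finger_force: 0.0
```

>>> {"fn": "send_rows", "kwargs": {"deltas": "0 -1 -0.5 0 1;0 -1 -0.5 0 1;0 -1 -0.5 0 1;0 -1 -0.5 0 1;0 0 -1 0 1"}}

```text
t: 2.6
eef_pos: [0.5107, -0.2698, 0.1675]
orientation: [0.753, -0.658, 0.002, -0.0]
force: [1.2, 0.7, -0.3]
finger_gap: 0.0851
finger_force: 0.0
```

>>> {"fn": "send_rows", "kwargs": {"deltas": "0 0 -1 0 1;0 0 -0.5 0 1;0 0 0 0 1;0 0 0 0 1;0 0 0 0 1"}}

```text
t: 3.02
eef_pos: [0.5104, -0.2656, 0.1224]
orientation: [0.754, -0.657, 0.001, -0.0]
force: [1.6, -0.0, -0.1]
finger_gap: 0.0853
finger_force: 0.0
```

>>> {"fn": "send_rows", "kwargs": {"deltas": "-0.03 -0.04 -0.5 0 1;0 0 -0.5 0 1;0 0 -0.5 0 1;0 0 -0.38 0 1;0 0 0 0 1"}}

```text
t: 3.43
eef_pos: [0.5085, -0.2663, 0.0645]
orientation: [0.754, -0.657, -0.0, 0.0]
force: [-0.1, 0.5, -1.0]
finger_gap: 0.0854
finger_force: 0.0
```

>>> {"fn": "send_rows", "kwargs": {"deltas": "0 0 0 0 -0.3;0 0 0 0 -0.5;0 0 0 0 -1;0 0 0 0 -1;0 0 0 0 -1", "squeeze": 40}}

```text
t: 3.85
eef_pos: [0.5091, -0.2667, 0.0657]
orientation: [0.754, -0.657, 0.001, -0.0]
force: [-0.2, 0.1, 0.2]
finger_gap: 0.0261
finger_force: 0.0
```

>>> {"fn": "send_rows", "kwargs": {"deltas": "0 0 0 0 -1;0 0 0 0 -1;0 0 0 0 -1;0 0 0 0 -1;0 0 0 0 -1", "squeeze": 80}}

```text
t: 4.27
eef_pos: [0.5091, -0.2667, 0.0656]
orientation: [0.754, -0.657, 0.0, -0.0]
force: [-0.2, 1.1, 7.2]
finger_gap: 0.019
finger_force: 77.8
```

>>> {"fn": "send_rows", "kwargs": {"deltas": "0 0 0.5 0 -1;0 0 1 0 -1;0 0 1 0 -1;0 0 1 0 -1;0 0 0.8 0 -1"}}

```text
t: 4.68
eef_pos: [0.5084, -0.2666, 0.1956]
orientation: [0.754, -0.657, 0.0, -0.0]
force: [0.2, -1.5, -3.2]
finger_gap: 0.0188
finger_force: 78.6
```

```bash
python3 - <<'E'
from h import *
im,d=grab_frame("top"); im2,d2=grab_frame("side")
o=readout.get_obs();print(o["eef_pos"],o["force"],o["moment"],o["finger_gap"])
a=cv2.resize(im[130:260,230:400,::-1],(520,400),interpolation=cv2.INTER_CUBIC);b=cv2.resize(im2[120:270,210:350,::-1],(280,400*1),interpolation=cv2.INTER_CUBIC)
cv2.imwrite("pics/lift.png",np.hstack([a,b]))
E
```

```text
[ 0.51055618 -0.26724425  0.19812615] [ 1.41066491 -0.44835436 -1.69874471] [-0.05130338 -0.12307886  0.04548644] 0.019237349058933772
```

View pics/lift.png

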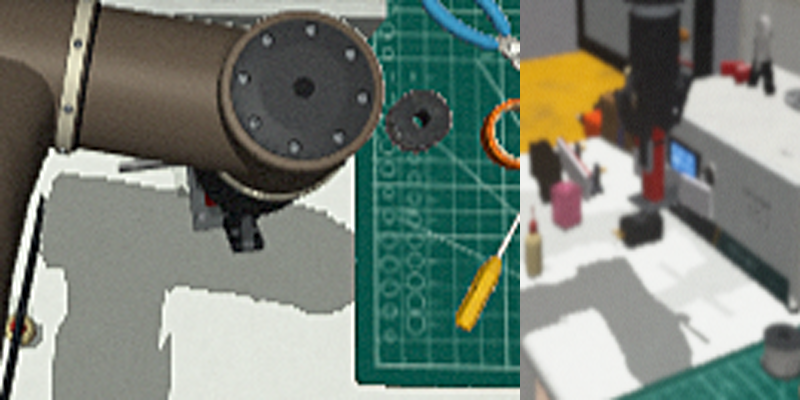

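The straightedge hangs level in the gripper, with the blade towards +x. Now I carry it over to behind the row.

>>> {"fn": "send_rows", "kwargs": {"deltas": "-0.1 1 0 -0.5 -1;-0.1 1 0 -0.5 -1;-0.1 1 0 -0.5 -1;-0.1 1 0 -0.5 -1;-0.1 1 0 -0.5 -1"}}

```text
t: 5.2
eef_pos: [0.4923, -0.1154, 0.1925]
orientation: [-0.66, 0.751, 0.001, -0.001]
force: [-0.2, 0.3, -3.0]
finger_gap: 0.019
finger_force: 78.7
```

>>> {"fn": "send_rows", "kwargs": {"deltas": "-0.15 1 0 0 -1;-0.15 1 0 0 -1;-0.15 1 0 0 -1;-0.15 1 0 0 -1;-0.15 1 0 0 -1"}}

```text
t: 5.62
eef_pos: [0.4697, 0.0345, 0.1927]
orientation: [-0.661, 0.75, 0.001, -0.001]
force: [0.8, 0.2, -3.6]
finger_gap: 0.0193
finger_force: 78.7
```

>>> {"fn": "send_rows", "kwargs": {"deltas": "-0.15 1 0 0 -1;-0.15 1 0 0 -1;-0.15 1 0 0 -1;-0.15 1 0 0 -1;-0.15 1 0 0 -1"}}

```text
t: 6.03
eef_pos: [0.4473, 0.1843, 0.1927]
orientation: [-0.661, 0.75, 0.0, -0.001]
force: [0.9, -0.1, -2.3]
finger_gap: 0.019
finger_force: 78.7
```

>>> {"fn": "send_rows", "kwargs": {"deltas": "-0.1 0.6 0 0 -1;0 0.3 0 0 -1;0 0 0 0 -1;0 0 0 0 -1;0 0 0 0 -1"}}

```text
t: 6.45
eef_pos: [0.4453, 0.2093, 0.1932]
orientation: [-0.661, 0.75, 0.0, -0.001]
force: [-0.2, 0.2, -3.1]
finger_gap: 0.019
finger_force: 78.7
```

```bash
python3 - <<'E'
from h import *
o=readout.get_obs();print(o["eef_pos"],o["force"],o["moment"],o["finger_gap"])
im,d=grab_frame("side");cv2.imwrite("pics/s2.png",cv2.resize(im[100:280,130:370,::-1],(800,600),interpolation=cv2.INTER_CUBIC))
E
```

```text
[0.44531442 0.20933685 0.19322099] [-0.15834682  0.23001212 -3.14346069] [-0.11021149  0.01717902  0.00246633] 0.018952833339774648
```

View pics/s2.png

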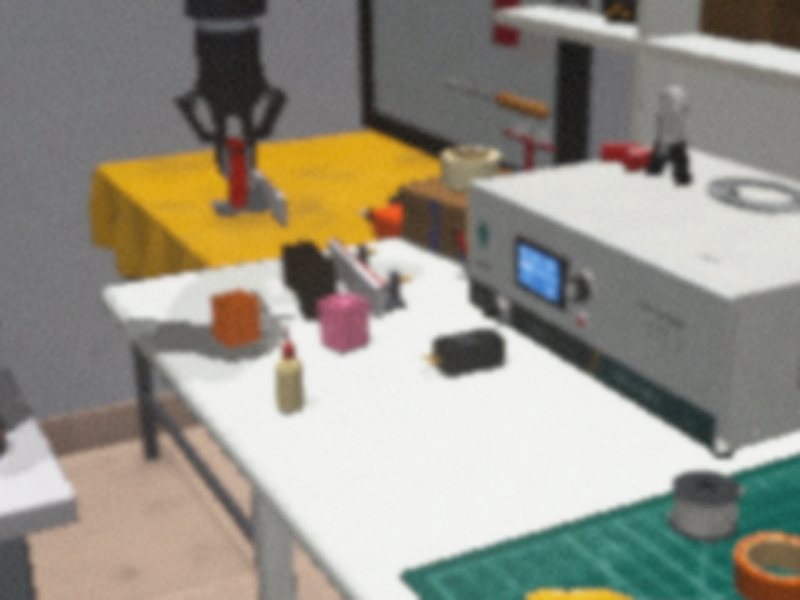

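The straightedge hangs clear above and behind the row, nothing beneath it. Lowering.

>>> {"fn": "send_rows", "kwargs": {"deltas": "0 0 -1 0 -1;0 0 -1 0 -1;0 0 -1 0 -1;0 0 -0.6 0 -1;0 0 0 0 -1"}}

```text
t: 6.92
eef_pos: [0.4438, 0.2074, 0.0823]
orientation: [-0.66, 0.751, -0.0, -0.004]
force: [-0.5, -0.7, -3.0]
finger_gap: 0.0192
finger_force: 78.6
```

>>> {"fn": "send_rows", "kwargs": {"deltas": "0 0 -0.2 0 -1;0 0 -0.2 0 -1;0 0 -0.1 0 -1;0 0 0 0 -1;0 0 0 0 -1"}}

```text
t: 7.33
eef_pos: [0.446, 0.2106, 0.0715]
orientation: [-0.661, 0.75, 0.0, 0.001]
force: [0.4, 0.3, -2.7]
finger_gap: 0.0192
finger_force: 78.8
```

```bash
cat > s.py <<'E'
from h import *
o=readout.get_obs();p=o["eef_pos"];q=o["orientation"];f=o["force"];m=o["moment"]
yaw=2*np.arctan2(q[1],q[0])-np.pi/2;yaw=(yaw+np.pi/2)%np.pi-np.pi/2
n=np.array([np.cos(yaw),np.sin(yaw)]);t=np.array([-n[1],n[0]])
print("t %.2f pos %s yaw %.4f face %.4f Fn %.2f Ft %.2f Fz %.2f Mz %.3f M %s"%(o["t"],p.round(4),yaw,p[:2]@n+.036,f[:2]@n,f[:2]@t,f[2],m[2],m.round(3)))
E
python3 s.py
```

```text
t 7.33 pos [0.446  0.2106 0.0715] yaw -0.1257 face 0.4521 Fn 0.39 Ft 0.30 Fz -2.72 Mz 0.018 M [-0.011  0.018  0.018]
```

>>> {"fn": "send_rows", "kwargs": {"deltas": "0 0 -0.15 0 -1;0.15 -0.02 0 0 -1;0.15 -0.02 0 0 -1;0.15 -0.02 0 0 -1;0 0 0 0 -1"}}

```text
t: 7.75
eef_pos: [0.4603, 0.2088, 0.0666]
orientation: [-0.661, 0.75, -0.0, 0.0]
force: [-0.1, 0.5, -2.3]
finger_gap: 0.0192
finger_force: 78.8
```

>>> {"fn": "send_rows", "kwargs": {"deltas": "0.08 -0.01 0 0 -1;0.08 -0.01 0 0 -1;0.08 -0.01 0 0 -1;0.08 -0.01 0 0 -1;0.08 -0.01 0 0 -1"}}

```text
t: 8.17
eef_pos: [0.4711, 0.2069, 0.0663]
orientation: [-0.661, 0.75, 0.0, -0.0]
force: [-0.7, 0.2, -1.5]
finger_gap: 0.0192
finger_force: 78.9
```

```bash
python3 s.py
```

```text
t 8.17 pos [0.4711 0.2069 0.0663] yaw -0.1258 face 0.4774 Fn -0.75 Ft 0.13 Fz -1.46 Mz -0.052 M [-0.049  0.582 -0.052]
```

>>> {"fn": "send_rows", "kwargs": {"deltas": "0.08 -0.01 0 0 -1;0.08 -0.01 0 0 -1;0.08 -0.01 0 0 -1;0.08 -0.01 0 0 -1;0.08 -0.01 0 0 -1"}}

```text
t: 8.58
eef_pos: [0.483, 0.2054, 0.0663]
orientation: [-0.661, 0.75, 0.0, -0.0]
force: [-3.2, 0.3, -1.7]
finger_gap: 0.0193
finger_force: 79.1
```

```bash
python3 s.py
```

```text
t 8.58 pos [0.483  0.2054 0.0663] yaw -0.1258 face 0.4895 Fn -3.20 Ft -0.08 Fz -1.70 Mz -0.004 M [ 0.242  1.387 -0.004]
```

>>> {"fn": "send_rows", "kwargs": {"deltas": "0.07 -0.01 0 0 -1;0.07 -0.01 0 0 -1;0.07 -0.01 0 0 -1;0.06 -0.01 0 0 -1;0.05 -0.005 0 0 -1"}}

```text
t: 9.0
eef_pos: [0.4929, 0.2041, 0.0663]
orientation: [-0.661, 0.75, -0.0, -0.0]
force: [-2.8, 0.6, -2.6]
finger_gap: 0.0192
finger_force: 79.0
```

>>> {"fn": "send_rows", "kwargs": {"deltas": "0.03 -0.004 0 0 -1;0.03 -0.004 0 0 -1;0.03 -0.004 0 0 -1;0.03 -0.004 0 0 -1;0.03 -0.004 0 0 -1"}}

```text
t: 9.42
eef_pos: [0.4973, 0.2036, 0.0663]
orientation: [-0.661, 0.75, -0.0, -0.0]
force: [-1.0, 0.1, -4.4]
finger_gap: 0.0191
finger_force: 78.8
```

```bash
python3 s.py
```

```text
t 9.42 pos [0.4973 0.2036 0.0663] yaw -0.1256 face 0.5039 Fn -1.04 Ft 0.00 Fz -4.44 Mz -0.025 M [ 0.095  0.812 -0.025]
```

>>> {"fn": "send_rows", "kwargs": {"deltas": "0.02 -0.002 0 0 -1;0.02 -0.003 0 0 -1;0.02 -0.002 0 0 -1;0.02 -0.003 0 0 -1;0.02 -0.002 0 0 -1"}}

```text
t: 9.83
eef_pos: [0.5003, 0.2033, 0.0664]
orientation: [-0.661, 0.75, 0.0, 0.0]
force: [-1.7, 1.0, -3.0]
finger_gap: 0.0191
finger_force: 78.8
```

```bash
python3 s.py
```

```text
t 9.83 pos [0.5003 0.2033 0.0664] yaw -0.1257 face 0.5069 Fn -1.80 Ft 0.75 Fz -3.05 Mz 0.042 M [0.109 0.821 0.042]
```

>>> {"fn": "send_rows", "kwargs": {"deltas": "0.015 -0.002 0 0 -1;0.015 -0.002 0 0 -1;0.015 -0.002 0 0 -1;0.015 -0.002 0 0 -1;0.015 -0.002 0 0 -1"}}

```text
t: 10.25
eef_pos: [0.5026, 0.203, 0.0664]
orientation: [-0.661, 0.75, 0.0, 0.0]
force: [-2.5, -0.7, -3.0]
finger_gap: 0.0193
finger_force: 78.8
```

```bash
python3 s.py
```

```text
t 10.25 pos [0.5026 0.203  0.0664] yaw -0.1257 face 0.5091 Fn -2.35 Ft -1.00 Fz -3.05 Mz 0.036 M [0.116 0.834 0.036]
```

>>> {"fn": "send_rows", "kwargs": {"deltas": "0.012 -0.002 0 0 -1;0.012 -0.001 0 0 -1;0.012 -0.002 0 0 -1;0.012 -0.001 0 0 -1;0.012 -0.002 0 0 -1"}}

```text
t: 10.67
eef_pos: [0.5043, 0.2027, 0.0664]
orientation: [-0.661, 0.75, 0.0, 0.0]
force: [-2.6, 0.5, -2.2]
finger_gap: 0.0192
finger_force: 78.8
```

```bash
python3 s.py
```

```text
t 10.67 pos [0.5043 0.2027 0.0664] yaw -0.1257 face 0.5109 Fn -2.64 Ft 0.20 Fz -2.25 Mz -0.069 M [ 0.094  0.888 -0.069]
```

>>> {"fn": "send_rows", "kwargs": {"deltas": "0.012 -0.002 0 0 -1;0.012 -0.001 0 0 -1;0.012 -0.002 0 0 -1;0.012 -0.001 0 0 -1;0.012 -0.002 0 0 -1"}}

```text
t: 11.08
eef_pos: [0.5061, 0.2025, 0.0664]
orientation: [-0.661, 0.75, -0.0, -0.0]
force: [-3.2, -0.5, -3.3]
finger_gap: 0.0189
finger_force: 78.9
```

```bash
python3 s.py
```

```text
t 11.08 pos [0.5061 0.2025 0.0664] yaw -0.1257 face 0.5128 Fn -3.07 Ft -0.90 Fz -3.29 Mz 0.020 M [0.081 0.98  0.02 ]
```

>>> {"fn": "send_rows", "kwargs": {"deltas": "0.012 -0.002 0 0 -1;0.012 -0.001 0 0 -1;0.012 -0.002 0 0 -1;0.012 -0.001 0 0 -1;0.012 -0.002 0 0 -1"}}

```text
t: 11.5
eef_pos: [0.5064, 0.2022, 0.0664]
orientation: [-0.661, 0.75, 0.001, -0.001]
force: [-13.5, 4.6, 5.1]
finger_gap: 0.0193
finger_force: 80.0
```

```bash
python3 s.py
```

```text
t 11.50 pos [0.5064 0.2022 0.0664] yaw -0.1259 face 0.5130 Fn -13.97 Ft 2.85 Fz 5.11 Mz 0.131 M [1.797 4.943 0.131]
```

>>> {"fn": "send_rows", "kwargs": {"deltas": "0.012 -0.002 0 0 -1;0.012 -0.001 0 0 -1;0.012 -0.002 0 0 -1;0.012 -0.001 0 0 -1;0.012 -0.002 0 0 -1"}}

```text
t: 11.92
eef_pos: [0.5066, 0.2021, 0.0664]
orientation: [-0.661, 0.75, 0.001, -0.002]
force: [-22.6, 9.1, 12.6]
finger_gap: 0.0193
finger_force: 80.9
```

```bash
python3 s.py
```

```text
t 11.92 pos [0.5066 0.2021 0.0664] yaw -0.1260 face 0.5132 Fn -23.56 Ft 6.16 Fz 12.58 Mz 0.196 M [3.209 8.293 0.196]
```

>>> {"fn": "send_rows", "kwargs": {"deltas": "-0.03 0.004 0 0 -1;-0.02 0.003 0 0 -1;0 0 0 0 -1;0 0 0 0 -1;0 0 0 0 -1"}}

```text
t: 12.33
eef_pos: [0.5064, 0.2021, 0.0663]
orientation: [-0.661, 0.75, 0.001, -0.001]
force: [-12.7, 3.5, 3.0]
finger_gap: 0.0192
finger_force: 79.8
```

```bash
python3 s.py
```

```text
t 12.33 pos [0.5064 0.2021 0.0663] yaw -0.1258 face 0.5131 Fn -13.01 Ft 1.92 Fz 2.98 Mz 0.179 M [1.589 4.467 0.179]
```

>>> {"fn": "send_rows", "kwargs": {"deltas": "0 0 0 0.05 -1;0 0 0 0.05 -1;0 0 0 0 -1;0 0 0 0 -1;0 0 0 0 -1"}}

```text
t: 12.75
eef_pos: [0.5064, 0.2019, 0.0661]
orientation: [-0.665, 0.747, 0.001, -0.001]
force: [-11.4, 2.9, 2.3]
finger_gap: 0.0193
finger_force: 79.8
```

```bash
python3 s.py
```

```text
t 12.75 pos [0.5064 0.2019 0.0661] yaw -0.1164 face 0.5155 Fn -11.65 Ft 1.56 Fz 2.30 Mz -0.389 M [ 1.191  4.077 -0.389]
```

>>> {"fn": "send_rows", "kwargs": {"deltas": "0 0 0 -0.05 -1;0 0 0 -0.05 -1;0 0 0 -0.05 -1;0 0 0 -0.05 -1;0 0 0 0 -1"}}

```text
t: 13.17
eef_pos: [0.5064, 0.2023, 0.066]
orientation: [-0.658, 0.753, 0.001, -0.001]
force: [-11.4, 5.3, -0.1]
finger_gap: 0.0192
finger_force: 79.7
```

```bash
python3 s.py
```

```text
t 13.17 pos [0.5064 0.2023 0.066 ] yaw -0.1355 face 0.5105 Fn -12.02 Ft 3.67 Fz -0.13 Mz 0.700 M [1.856 4.305 0.7  ]
```

>>> {"fn": "send_rows", "kwargs": {"deltas": "0 0 0 0.06 -1;0 0 0 0.05 -1;0 0 0 0 -1;0 0 0 0 -1;0 0 0 0 -1"}}

```text
t: 13.58
eef_pos: [0.5064, 0.202, 0.066]
orientation: [-0.662, 0.75, 0.001, -0.001]
force: [-10.7, 4.2, 1.5]
finger_gap: 0.019
finger_force: 79.6
```

```bash
python3 s.py; python3 - <<'E'
from h import *
im,d=grab_frame("top");cv2.imwrite("pics/press.png",cv2.resize(im[140:240,90:220,::-1],(780,600),interpolation=cv2.INTER_CUBIC))
E
```

```text
t 13.58 pos [0.5064 0.202  0.066 ] yaw -0.1249 face 0.5133 Fn -11.13 Ft 2.80 Fz 1.53 Mz 0.090 M [1.426 4.021 0.09 ]
```

View pics/press.png

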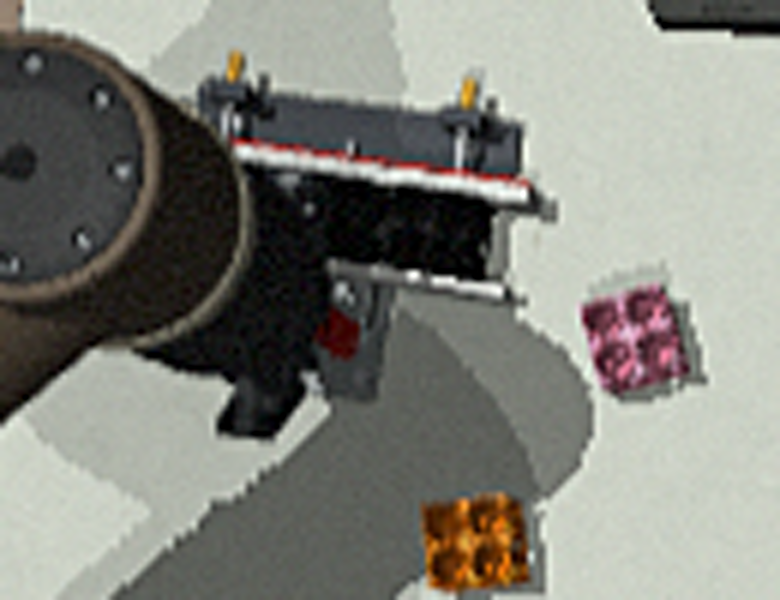

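The picture shows the mid and right blocks flush between bar and blade; the left one is hidden under the wrist. The force and moment are balanced at about 11 N. Now I back off slowly, then lift.

>>> {"fn": "send_rows", "kwargs": {"deltas": "-0.03 0.004 0 0 -1;-0.03 0.004 0 0 -1;-0.04 0.005 0 0 -1;-0.1 0.012 0 0 -1;-0.2 0.025 0 0 -1"}}

```text
t: 14.05
eef_pos: [0.497, 0.2041, 0.0667]
orientation: [-0.662, 0.75, -0.0, 0.001]
force: [-0.1, -0.0, -2.6]
finger_gap: 0.0192
finger_force: 79.2
```

>>> {"fn": "send_rows", "kwargs": {"deltas": "-0.4 0.05 0 0 -1;-0.4 0.05 0 0 -1;-0.4 0.05 0.2 0 -1;0 0 0.5 0 -1;0 0 0.5 0 -1"}}

```text
t: 14.47
eef_pos: [0.4582, 0.208, 0.1029]
orientation: [-0.662, 0.749, -0.0, -0.001]
force: [1.6, 1.5, -2.2]
finger_gap: 0.0189
finger_force: 79.2
```

```bash
python3 s.py
```

```text
t 14.47 pos [0.4582 0.208  0.1029] yaw -0.1234 face 0.4651 Fn 1.38 Ft 1.71 Fz -2.19 Mz -0.008 M [ 0.074 -0.081 -0.008]
```

>>> {"fn": "send_rows", "kwargs": {"deltas": "0 0 1 0 -1;0 0 1 0 -1;0 -0.3 1 0 -1;0.1 -1 0 0.5 -1;0.1 -1 0 0.5 -1"}}

```text
t: 14.88
eef_pos: [0.466, 0.1401, 0.1951]
orientation: [-0.702, 0.712, -0.0, 0.003]
force: [0.9, -1.4, -3.8]
finger_gap: 0.0186
finger_force: 79.4
```

>>> {"fn": "send_rows", "kwargs": {"deltas": "0.1 -1 0 0.5 -1;0.1 -1 0 0.5 -1;0.1 -1 0 0.4 -1;0.1 -1 0 0 -1;0.1 -1 0 0 -1"}}

```text
t: 15.3
eef_pos: [0.48, -0.0117, 0.193]
orientation: [0.751, -0.66, 0.0, -0.0]
force: [0.3, 0.4, -3.0]
finger_gap: 0.0194
finger_force: 79.3
```

>>> {"fn": "send_rows", "kwargs": {"deltas": "0.1 -1 0 0 -1;0.1 -1 0 0 -1;0.1 -1 0 0 -1;0.1 -1 0 0 -1;0.1 -1 0 0 -1"}}

```text
t: 15.72
eef_pos: [0.4953, -0.1614, 0.193]
orientation: [0.751, -0.661, 0.0, -0.0]
force: [1.0, 0.5, -2.2]
finger_gap: 0.0191
finger_force: 79.3
```

>>> {"fn": "send_rows", "kwargs": {"deltas": "0.1 -1 0 0 -1;0.1 -1 0 0 -1;0.1 -1 0 0 -1;0 -0.5 0 0 -1;0 0 0 0 -1"}}

```text
t: 16.13
eef_pos: [0.5044, -0.2675, 0.1924]
orientation: [0.75, -0.662, -0.0, 0.0]
force: [0.7, 1.2, -2.8]
finger_gap: 0.0192
finger_force: 79.3
```

>>> {"fn": "send_rows", "kwargs": {"deltas": "0 0 -1 0 -1;0 0 -1 0 -1;0 0 -1 0 -1;0 0 -0.6 0 -1;0 0 0 0 -1"}}

```text
t: 16.55
eef_pos: [0.502, -0.2639, 0.0809]
orientation: [0.75, -0.661, -0.003, 0.002]
force: [-1.0, -0.1, -2.6]
finger_gap: 0.0189
finger_force: 79.0
```

>>> {"fn": "send_rows", "kwargs": {"deltas": "0 0 -0.2 0 -1;0 0 -0.1 0 -1;0 0 0 0 -1;0 0 0 0 -1;0 0 0 0 -1"}}

```text
t: 16.97
eef_pos: [0.5058, -0.2658, 0.0766]
orientation: [0.751, -0.661, 0.001, -0.0]
force: [0.4, 0.2, -3.0]
finger_gap: 0.0195
finger_force: 79.2
```

```bash
python3 s.py
```

```text
t 16.97 pos [ 0.5058 -0.2658  0.0766] yaw 0.1269 face 0.5041 Fn 0.45 Ft 0.11 Fz -2.97 Mz 0.021 M [0.009 0.    0.021]
```

Another 11 mm to go; then open.

>>> {"fn": "send_rows", "kwargs": {"deltas": "0 0 -0.1 0 -1;0 0 -0.1 0 -1;0 0 -0.1 0 -1;0 0 -0.05 0 -1;0 0 0 0 -1"}}

```text
t: 17.38
eef_pos: [0.5053, -0.2658, 0.0656]
orientation: [0.751, -0.661, 0.0, 0.0]
force: [-3.0, 2.1, 6.7]
finger_gap: 0.0191
finger_force: 80.7
```

>>> {"fn": "send_rows", "kwargs": {"deltas": "0 0 -0.02 0 -1;0 0 0 0 -1;0 0 0 0 -1;0 0 0 0 -1;0 0 0 0 -1", "squeeze": 20}}

```text
t: 17.8
eef_pos: [0.5053, -0.2658, 0.0656]
orientation: [0.751, -0.661, 0.0, 0.0]
force: [-4.6, 4.0, 12.9]
finger_gap: 0.0191
finger_force: 81.5
```

>>> {"fn": "send_rows", "kwargs": {"deltas": "0 0 0 0 0;0 0 0 0 0.5;0 0 0 0 1;0 0 0 0 1;0 0 0 0 1"}}

```text
t: 18.22
eef_pos: [0.5052, -0.2658, 0.0641]
orientation: [0.75, -0.661, -0.0, 0.0]
force: [0.2, 0.5, -0.5]
finger_gap: 0.0784
finger_force: 0.0
```

>>> {"fn": "send_rows", "kwargs": {"deltas": "0 0 0 0 1;0 0 0 0 1;0 0 0 0 1;0 0 0.3 0 1;0 0 0.5 0 1"}}

```text
t: 18.63
eef_pos: [0.5041, -0.2656, 0.0875]
orientation: [0.75, -0.661, -0.001, 0.001]
force: [-0.4, -0.5, 0.9]
finger_gap: 0.0851
finger_force: 0.0
```

>>> {"fn": "send_rows", "kwargs": {"deltas": "0 0 1 0 1;0 0 1 0 1;0 0 1 0 1;0 -1 1 0 1;0 -1 0 0 1"}}

```text
t: 19.05
eef_pos: [0.5082, -0.3264, 0.2161]
orientation: [0.752, -0.659, 0.005, -0.002]
force: [1.0, -0.6, 1.0]
finger_gap: 0.0852
finger_force: 0.0
```

>>> {"fn": "send_rows", "kwargs": {"deltas": "0 -1 0 0 1;0 -1 0 0 1;0 -1 0 0 1;0 -1 0 0 1;0 0 0 0 1"}}

```text
t: 19.47
eef_pos: [0.5045, -0.4496, 0.2078]
orientation: [0.75, -0.662, 0.0, 0.001]
force: [0.9, 0.1, -0.2]
finger_gap: 0.0848
finger_force: 0.0
```

```bash
python3 - <<'E'
from h import *
print(readout.get_obs()["eef_pos"])
im,d=grab_frame("top");P=pts("top",d)
v,u=np.mgrid[:384,:512]
m=(u>105)&(u<190)&(v>150)&(v<205)&(P[...,2]>.046)&(P[...,2]<.06)&(im.max(2)<70)
m=cv2.morphologyEx(m.astype(np.uint8),cv2.MORPH_OPEN,np.ones((3,3)))>0
print(m.sum(),cv2.minAreaRect(P[m][:,:2].astype(np.float32)*1000))
R,G,B=[im[:,:,i].astype(int) for i in range(3)]
r=(R>130)&(G<80)&(B<80)&(u>260)&(u<330)&(v>175)&(v<215); print("post",r.sum(),P[r].mean(0),P[r][:,2].max())
a=cv2.resize(im[140:240,90:220,::-1],(520,400),interpolation=cv2.INTER_CUBIC);b=cv2.resize(im[150:250,260:330,::-1],(280,400),interpolation=cv2.INTER_CUBIC)
cv2.imwrite("pics/end.png",np.hstack([a,b]))
E
```

```text
[ 0.50452395 -0.44955784  0.20781177]
18 ((560.0982666015625, 169.68748474121094), (57.99092102050781, 7.657241344451904), 84.52330017089844)<stdin>:9: RuntimeWarning: Mean of empty slice.
  ret = um.true_divide(
Traceback (most recent call last):
ValueError: zero-size array to reduction operation maximum which has no identity
```

```bash
python3 - <<'E'
from h import *
im,d=grab_frame("top");P=pts("top",d);s,ds=grab_frame("side");Q=pts("side",ds)
v,u=np.mgrid[:384,:512]
m=(u>105)&(u<190)&(v>150)&(v<205)&(P[...,2]>.044)&(P[...,2]<.06)&(im.max(2)<70)
print(m.sum(),cv2.minAreaRect(P[m][:,:2].astype(np.float32)*1000))
R,G,B=[s[:,:,i].astype(int) for i in range(3)]
r=(R>110)&(G<70)&(B<70)&(u>255)&(u<300)&(v>190)&(v<250)
if r.any(): print("post side",r.sum(),Q[r].mean(0),np.percentile(Q[r][:,2],[2,98]))
a=cv2.resize(im[140:240,90:220,::-1],(416,320),interpolation=cv2.INTER_CUBIC);b=cv2.resize(s[150:270,210:330,::-1],(320,320),interpolation=cv2.INTER_CUBIC)
cv2.imwrite("pics/end.png",np.hstack([a,b]))
E
```

```text
256 ((561.6671752929688, 196.67681884765625), (150.2776641845703, 38.46044921875), 82.80517578125)
post side 195 [ 0.49323421 -0.28294349  0.05837374] [0.01036606 0.14205552]
```

View pics/end.png

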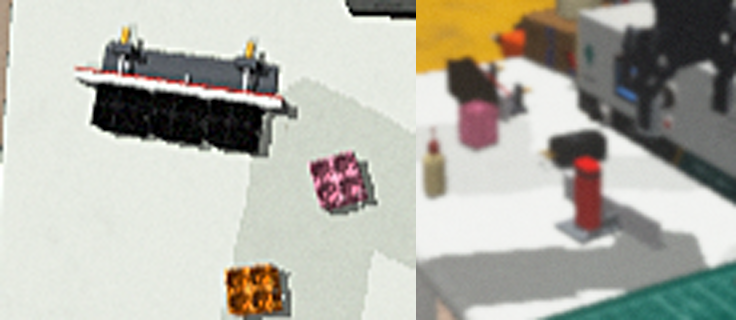

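The three blocks stand in one straight row on the bar (150 × 38 mm rectangle at 82.8°, matching the bar). The straightedge stands upright far away, so I hand in.

```bash
python3 -c "
from rig import ticket
print(ticket.sign_off())"
```

```text
the job is handed in; nothing more can be done
None
```

The job is handed in, with no verdict returned: the blade pressed the three blocks flat against the bar at a balanced push of about 11 N (total force peaked briefly near 24 N, with no per-block reading), they stand in one straight row, and the straightedge is back upright near where it started, over 40 cm away.

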